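# Walk the granite cobble round to the press fence

### The job

The heavy pink granite cobble stands askew on the bench in front of the hand press. Push it round with the fingertips, a corner at a time, until its pale sawn face lies flat against the press's blue fence with the cobble centred on the yellow mark, then let go of it. It must stay down on the bench: do not lift or tip it, and leave the tools and the mug where they are.

Things in the scene. Friction and masses are not known exactly. Their poses are not given: they have to be found in the camera images.
- cobble: Loose pink granite block, about 1.5 kg, 120 mm along own x, 90 along y, 55 high, flat upright sides. Origin: centre of underside, z up. The long side facing own -y is pale and sawn (pale band on that edge of the top too). Starts turned 50 to 135 degrees anticlockwise of its goal. Slides and pivots on the bench when pushed with about 5 to 20 N.
- sawn_face (a point): Centre of the cobble's pale sawn face (45 mm from the cobble's axis towards its own -y, 27.5 mm up). Axes as the cobble's.
- press: Dark cast-iron hand press, bolted down behind its fixed blue fence (300 long, 8 thick, 45 mm high). Origin: on the bench at the foot of the fence face, at the yellow mid mark; x along the fence, y out of the face to the cobble, z up. The press is 135 to 405 mm behind the face, 0.45 m high. Job done: cobble axes parallel to these, its origin at x 0, y 45 mm.
- mug: Red enamel mug, 84 mm across, 80 mm high, origin at the centre of its underside. A bystander: leave it.
- level: Aluminium spirit level, 230 x 22 x 50 mm, long along its own x, origin at the centre of its underside. A bystander: leave it.
- plug: Steel plug (wedge), lying, 130 x 22 x 22 mm, along its own x, origin at the underside. A bystander: leave it.
- feather_a: Dark steel feather (shim), lying, 125 x 18 x 15 mm, along its own x, origin at the underside. A bystander: leave it.
- feather_b: The second feather, like the first. A bystander: leave it.
Not all that is in view belongs to the job. Leave any turquoise look-alike of the cobble alone.

How it is judged:
At the end, for the whole second after the job is handed in: The centre of the cobble's sawn face is within 6 mm of the fence's face and within 15 mm of the yellow mark along the fence, the cobble is square to the fence within 0.06 rad (3.4 degrees), upright, down on the bench and at rest; every bystander is within 20 mm of where it started (y of sawn_face in the frame of press between -0.005 and 0.006 m and x of sawn_face in the frame of press between -0.015 and 0.015 m and angle between the x axis of cobble and the x axis of press, either way round below 0.06 rad and angle between cobble's own z axis and vertical below 0.05 rad and height (world z) of cobble below 0.005 m and linear speed of cobble below 0.01 m/s and distance of each of mug, level, plug, feather_a, feather_b from where it was at the start of the episode below 0.02 m); the robot touches nothing.
It fails at once if the cobble is lifted off the bench (over 12 mm) (height (world z) of cobble above 0.012 m).
It fails at once if the cobble is tipped (over 0.2 rad) (angle between cobble's own z axis and vertical above 0.2 rad).
It fails at once if a bystander (mug, spirit level, plug or feather) is shoved over 20 mm or knocked over (distance of any of mug, level, plug, feather_a, feather_b from where it was at the start of the episode above 0.02 m or angle between any of mug, level, plug, feather_a, feather_b's own z axis and vertical above 0.5 rad).
It also fails if it takes over 61 s, if anything falls off the work surface, if the arm or the gripper's body presses on something with over 40 N, if the wrist force passes 120 N, or if a joint passes its speed limit or range.

### The arm

A 6-joint arm with a two-finger parallel gripper is mounted at the origin on the work surface. World frame = base frame: x ahead of the robot, y to its left, z up, the work surface at z = 0. Lengths are in m, angles in rad, forces in N, time in s.
With the tool pointing down it reaches from about 0.425 to 0.95 m from the base axis. Payload 3.5 kg.
Tool frame: the origin (TCP) lies midway between the tips of the shut fingers; the grasp point (between the pads) lies bot.pinch_z behind it (bot.pinch_z is the distance from the TCP to the grasp point, in m); x points along the fingers, y is the direction in which the jaws open and shut, and the axes are right-handed (so a half turn about x gives the same grasp; the last joint's range is limited). The gripper opens to 85 mm and grips with 20 to 120 N. Pads are 22 mm wide; open, the fingers measure 114 mm over their backs; the gripper's body (76 mm by 85 mm) begins 54 mm behind the grasp point. The pads swing forward as they close: fully open they stand 13 mm farther back than shut.
Start: joints at [-1.392, 0.286, 1.577, -0, 1.279, -0.15], TCP at [0.218, -0.639, 0.231] pointing down, gripper open.
Joint ranges: [-2.77, 2.77], [-0.9, 2.22], [0.21, 2.48], [-1.53, 4.67], [0.24, 2.81], [-2.84, 2.84]. Speed limits (rad/s): [2.79, 2.79, 3.14, 3.14, 3.14, 3.14].

### API

Orientations are given as a unit quaternion [x, y, z, w].
In Python, from bench import bot, fingers, solver, viewer, ticket, monitor gives the robot as it stands. The module is installed in compiled form; this text tells all that it offers. Calls block until the motion is done:
- bot.reach(position, orientation): joint-space move of the TCP to a pose.
- bot.servo_line(position, rot=None, speed=0.15, f_stop=None): straight line of the TCP; rot=None keeps the orientation; speed is the mean speed in m/s. With f_stop (N) it stops when the force on the tool has changed by that much, and returns True; else False.
- bot.move_joints(angles): joint-space move.
- fingers.grip(opening, grip_force=None): finger opening in m; grip_force is the grip in N (None keeps the last); returns when the fingers have stopped.
- bot.sleep(seconds).
- solver.solve_ik(position, orientation): joint angles nearest the present ones, or None.
- viewer.read_camera(name): name is "scene" or "top"; returns the picture (384x512x3 uint8, red, green, blue); there is no depth.
- viewer.camera_model(name): a dict with "mtx" (3x3 intrinsics, pixels), "position" and "attitude" of the camera in the world. Camera axes: x right, y up, looking along -z (the intrinsics and any distortion apply to the point x, -y, -z); pixel columns grow to the right and rows downward; lengths in m; the calibration is good to about 2 mm. A picture is of the moment at which its call begins. camera_model takes no time and is no camera call.
A pose or a line that the arm cannot do raises bot.IKError and nothing moves.
- ticket.job_done(): hands the job in, once; it reports no verdict.
Trained networks look in the newest picture that a camera, given by its name, has taken for a name from the list of things; names that differ only in an ending like _2 or _b are one class to them, and where a whole thing is asked for, a point or a joint stands for the part that bears it (a point fixed in the world has none). Each returns a list of dicts, best first, with "score" (0 to 1); they miss things now and then, are a little off and sometimes report something else, mostly with a low value. They report only what shows in the picture. A call takes as long as a camera call. They do not tell look-alikes from the thing itself.
- viewer.spot_in(camera, query): "box" ([centre column, centre row, width, height] in pixels, round what is visible of it).
- viewer.silhouettes(camera, query): "region" (384x512 bool, what is visible of it) and "box" ([centre column, centre row, width, height] in pixels, round what is visible of it).
- viewer.mark_of(camera, query): "location" ([row, column] in pixels: a listed point, or the origin of a listed thing).
Readings, each from a call of its own:
- monitor.current_t(): time.
- monitor.current_q(): joint angles.
- monitor.current_joint_vel(): joint speeds.
- monitor.current_joint_torque(): joint torques, N m.
- monitor.current_eef_pos(): TCP position.
- monitor.current_tool_rot(): TCP orientation.
- monitor.current_wrist_force(): force on the tool from outside, world axes, zero at the start.
- monitor.current_moment(): the same for the moment, N m.
- monitor.current_gripper_width(): finger opening in m.
Only numpy, scipy, OpenCV 4.12 (cv2) and the standard library are available. Lean on these libraries where they do the work, as an engineer would, in place of code of your own. Each camera call takes 0.05 s, during which the arm holds its last target.

## Working session

There is one attempt and no reset: what is moved stays moved. The work goes in short steps, each a Python script; the robot and the scene stay as the last script left them, time stands still between calls to the robot, and variables do not carry over. Pictures are saved under pics/ and viewed, and the job is handed in when it is done.

```bash
mkdir -p pics; ls
python3 - <<'E'
from bench import bot, fingers, solver, viewer, ticket, monitor
import cv2
for n in("scene","top"):
    im=viewer.read_camera(n); cv2.imwrite(f"pics/{n}0.png",im[:,:,::-1]); m=viewer.camera_model(n); print(n,m)
print(monitor.current_t(),bot.pinch_z, monitor.current_tool_rot())
E
```

```text
pics
scene {'mtx': array([[461.67047022,   0.        , 249.60910646],
       [  0.        , 461.67047022, 186.31384736],
       [  0.        ,   0.        ,   1.        ]]), 'position': array([ 1.24182865, -0.34850314,  0.89810492]), 'attitude': array([0.32676798, 0.17576443, 0.4356452 , 0.82008708])}
top {'mtx': array([[379.80945663,   0.        , 258.87095026],
       [  0.        , 379.80945663, 191.95001369],
       [  0.        ,   0.        ,   1.        ]]), 'position': array([0.51268378, 0.10179496, 0.84117021]), 'attitude': array([ 0.01838762, -0.03085006, -0.70167613,  0.71159032])}
0.1 0.0187 [-0.69756371 -0.11648059  0.69757727 -0.11499171]
```

View pics/scene0.png

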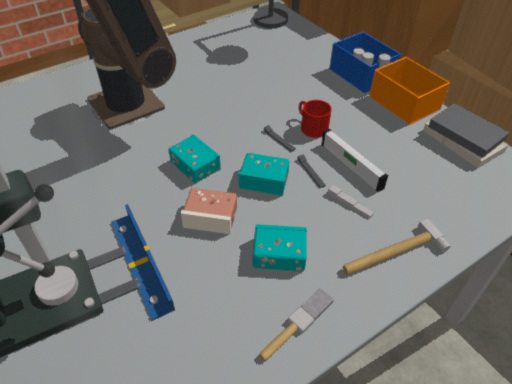

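View pics/top0.png

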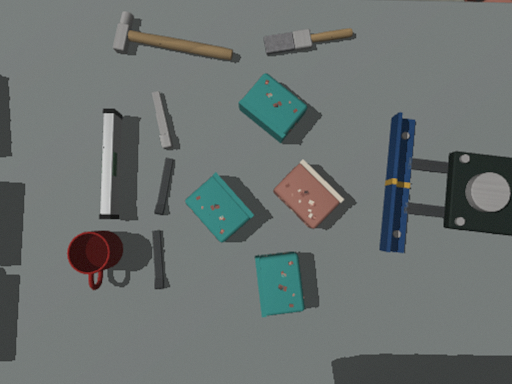

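Pink cobble is at top (308,194), its pale band facing up-right. The three turquoise blocks at (272,106), (219,208) and (280,284) are the look-alikes. The fence is at about (398,183), with its yellow mark there too. Next I'll measure these and check an enlarged crop.

```bash
cat > h.py <<'E'
from bench import bot, fingers, solver, viewer, ticket, monitor
import cv2, numpy as np
from scipy.spatial.transform import Rotation as R
from scipy.optimize import minimize
def proj(c,P):
    m=viewer.camera_model(c); q=R.from_quat(m["attitude"]).as_matrix()
    p=(np.atleast_2d(P)-m["position"])@q
    p=p*[1,-1,-1]; u=p@m["mtx"].T; return u[:,:2]/u[:,2:]
def unproj(c,uv,z):
    m=viewer.camera_model(c); q=R.from_quat(m["attitude"]).as_matrix()
    uv=np.atleast_2d(uv).astype(float); d=np.c_[uv,np.ones(len(uv))]@np.linalg.inv(m["mtx"]).T
    d=(d*[1,-1,-1])@q.T; return m["position"]+d*((z-m["position"][2])/d[:,2])[:,None]
def pinkmask(im):
    h=cv2.cvtColor(im,cv2.COLOR_RGB2HSV).astype(int); H,S,V=h[...,0],h[...,1],h[...,2]
    # pink or pale(warm, bright)
    i=im.astype(int); 
    return ((i[...,0]-i[...,2]>18)&(V>70)&((H<22)|(H>170)))
def box(p,zs=(0,.055)):
    x,y,t=p; c=np.array([[60,45],[-60,45],[-60,-45],[60,-45]])/1000
    r=np.array([[np.cos(t),-np.sin(t)],[np.sin(t),np.cos(t)]]); w=c@r.T+[x,y]
    return np.vstack([np.c_[w,np.full(4,z)] for z in zs])
def cobble(im,guess,cam="top"):
    m=pinkmask(im).astype(np.uint8)
    u=proj(cam,[guess[0],guess[1],.03])[0]
    roi=np.zeros_like(m); cv2.circle(roi,(int(u[0]),int(u[1])),65,1,-1); m&=roi
    m=cv2.morphologyEx(m,cv2.MORPH_CLOSE,np.ones((5,5))); 
    n,l,s,_=cv2.connectedComponentsWithStats(m); k=1+np.argmax(s[1:,4]); m=(l==k).astype(np.uint8)
    def cost(p):
        hull=cv2.convexHull(proj(cam,box(p)).astype(np.float32)); 
        a=np.zeros(m.shape,np.uint8); cv2.fillConvexPoly(a,np.round(hull*16).astype(np.int32),255,cv2.LINE_AA,4)
        return np.abs(a/255.-m).sum()
    best=None
    for dt in (-.3,0,.3):
        g=np.array(guess)+[0,0,dt]
        s=np.vstack([g,g+[.02,0,0],g+[0,.02,0],g+[0,0,.2]])
        r=minimize(cost,g,method="Nelder-Mead",options=dict(initial_simplex=s,xatol=1e-4,fatol=.05))
        if best is None or r.fun<best.fun: best=r
    return best.x,best.fun,m
E
python3 - <<'E'
from h import *
im=viewer.read_camera("top")
th0=np.arctan2(*(unproj("top",[[305,162]],.055)-unproj("top",[[342,202]],.055))[0][[1,0]])
c=unproj("top",[[308,194]],.055)[0]
p,f,m=cobble(im,[c[0],c[1],th0]); print(p,f,m.sum(),th0)
h=cv2.cvtColor(im,cv2.COLOR_RGB2HSV)
d=cv2.resize(im[80:270,230:430],None,fx=4,fy=4,interpolation=cv2.INTER_CUBIC)[:,:,::-1].copy()
for z in (0,.055):
    pts=(proj("top",box(p,(z,)))-[230,80]+.5)*4
    cv2.polylines(d,[pts.astype(int)],True,(0,255,0) if z else (255,0,255),1)
cv2.imwrite("pics/crop1.png",cv2.resize(d,(632,600)))
i=viewer.silhouettes("top","press"); print([(x["score"],x["box"]) for x in i])
s=viewer.mark_of("top","press"); print(s)
s=viewer.mark_of("top","sawn_face"); print(s)
b=(h[...,0]>105)&(h[...,0]<125)&(h[...,1]>120); print(b[80:270,370:430].sum())
cv2.imwrite("pics/fence.png",cv2.resize(im[100:265,350:430],None,fx=3.6,fy=3.6,interpolation=cv2.INTER_CUBIC)[:,:,::-1])
E
```

```text
[ 0.56602743 -0.01429646  0.7991558 ] 210.49019607843135 2525 0.7537219458070615
[(0.7, [443.8, 182.2, 128.0, 139.0])]
[{'location': [182.4, 385.2], 'score': 0.69}]
[{'location': [181.7, 320.4], 'score': 0.92}, {'location': [122.5, 257.8], 'score': 0.74}, {'location': [284.9, 257.7], 'score': 0.68}, {'location': [194.4, 238.4], 'score': 0.67}, {'location': [182.6, 386.6], 'score': 0.46}]
2772
```

View pics/crop1.png

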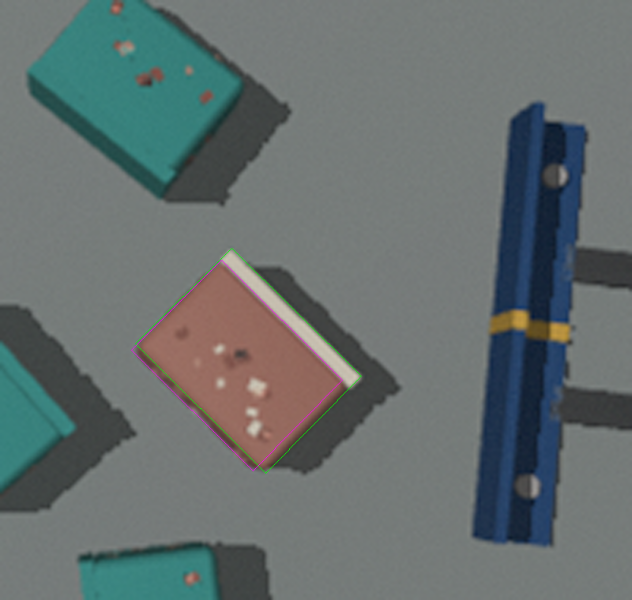

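View pics/fence.png

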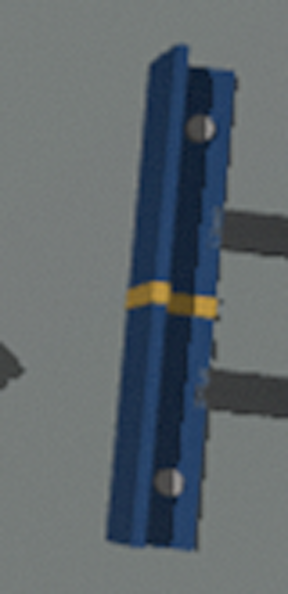

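The crop confirms the pink block: the model fits its pale band, and the other three are turquoise. The fence face foot runs from about (391.7,118.9) to (379.7,250), with the mark foot at (385.5,182.4).

Run:
```python
from h import *
A=unproj("top",[[391.7,118.9],[379.7,250],[385.5,182.5]],0); print(A)
B=unproj("top",[[400.5,113],[386.9,250.8]],.045); print(B)
for q in(A,B):
    d=q[0]-q[1]; print(np.linalg.norm(d),np.arctan2(d[1],d[0]))
    print("mid",(q[0]+q[1])/2)
im=viewer.read_camera("scene")
th=np.arctan2(*(A[0]-A[1])[[1,0]])
m=(A[0]+A[1])/2
x=np.array([np.cos(th),np.sin(th)])
P=[np.r_[m[:2]+s*.15*x,z] for s,z in((1,0),(1,.045),(-1,.045),(-1,0))]+[np.r_[m[:2],0],np.r_[m[:2],.045]]
u=proj("scene",P)
d=cv2.resize(im[150:350,80:300],None,fx=2.7,fy=2.7,interpolation=cv2.INTER_CUBIC)[:,:,::-1].copy()
cv2.polylines(d,[((u[:4]-[80,150]+.5)*2.7).astype(int)],True,(0,255,0),1)
cv2.polylines(d,[((u[4:]-[80,150]+.5)*2.7).astype(int)],True,(0,0,255),1)
p=np.array([ 0.56602743,-0.01429646,0.7991558 ])
for z in (0,.055):
    cv2.polylines(d,[((proj("scene",box(p,(z,)))-[80,150]+.5)*2.7).astype(int)],True,(0,255,0) if z else (255,0,255),1)
cv2.imwrite("pics/sc1.png",d)
T=R.from_quat(monitor.current_tool_rot()).as_matrix(); print(T)
```

```text
[[ 0.74174071 -0.21132076  0.        ]
 [ 0.44681677 -0.18137899  0.        ]
 [ 0.59682529 -0.19575749  0.        ]]
[[ 0.74270976 -0.21373086  0.045     ]
 [ 0.44886072 -0.1813649   0.045     ]]
0.29643994264944473 -0.10117705926020058
mid [ 0.59427874 -0.19634987  0.        ]
0.29562614651143326 -0.10970264223219904
mid [ 0.59578524 -0.19754788  0.045     ]
[[-8.68132919e-05  3.22923300e-01 -9.46425134e-01]
 [ 4.88113440e-04 -9.46425011e-01 -3.22923303e-01]
 [-9.99999877e-01 -4.89996863e-04 -7.54609322e-05]]
```

View pics/sc1.png

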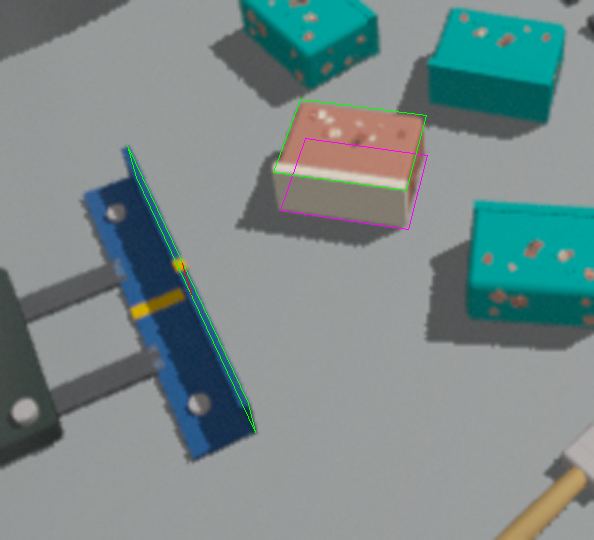

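Run:
```python
from h import *
for uv in ([45,191],[28,175],[88,160]):
    for z in (.1,.2,.3,.45): 
        w=unproj("scene",[uv],z)[0]; print(uv,w,np.hypot(w[0],w[1]))
print(unproj("top",[[447,152],[443,228],[511,235]],.02))
im=viewer.read_camera("scene");cv2.imwrite("pics/press.png",cv2.resize(im[0:384,0:200],None,fx=1.5,fy=1.5)[:,:,::-1])
# IK of transit candidates
def rot(yaw):  # tool x down, tool y heading yaw
    y=np.array([np.cos(yaw),np.sin(yaw),0]);x=np.array([0,0,-1.]);return R.from_matrix(np.c_[x,y,np.cross(x,y)]).as_quat()
F=np.array([.5955,-.197]);
for p in ([.566,-.0143,.799],[.6,-.152,-.106]):
    for s in(0,np.pi):
        n=np.array([-np.sin(p[2]),np.cos(p[2])]); c=np.array(p[:2])+n*.066
        print(s,c,solver.solve_ik(np.r_[c,.15],rot(p[2]+s)),solver.solve_ik(np.r_[c,.005],rot(p[2]+s)))
y0=np.arctan2(-.946,.323)
for r in(.40,.43,.45):
    for z in (.25,.35): print(r,z,solver.solve_ik([r*np.cos(-1.25),r*np.sin(-1.25),z],rot(y0)))
```

```text
[45, 191] [ 0.35143324 -0.33636948  0.1       ] 0.4864665947061125
[45, 191] [ 0.46299695 -0.33788978  0.2       ] 0.5731803194175397
[45, 191] [ 0.57456065 -0.33941009  0.3       ] 0.6673223747428753
[45, 191] [ 0.7419062  -0.34169056  0.45      ] 0.8168091905986974
[28, 175] [ 0.27440579 -0.35454016  0.1       ] 0.44832717879768347
[28, 175] [ 0.39562078 -0.35378374  0.2       ] 0.5307341509533242
[28, 175] [ 0.51683578 -0.35302732  0.3       ] 0.6258973673202752
[28, 175] [ 0.69865828 -0.35189269  0.45      ] 0.7822735180128837
[88, 160] [ 0.30537055 -0.21356263  0.1       ] 0.37263946239947415
[88, 160] [ 0.42270576 -0.23047024  0.2       ] 0.4814526918318164
[88, 160] [ 0.54004097 -0.24737786  0.3       ] 0.5940034164065446
[88, 160] [ 0.71604379 -0.27273928  0.45      ] 0.7662280519552337
[[ 0.66439302 -0.32570604  0.02      ]
 [ 0.49744266 -0.31338091  0.02      ]
 [ 0.48419725 -0.46240065  0.02      ]]
0 [0.5187005  0.03172997] [-1.34306856e-01  2.74678552e-02  2.02572271e+00 -4.44089210e-16
  1.08840209e+00 -9.33306856e-01] [-1.34306856e-01  2.60090130e-01  2.08265974e+00 -4
[... 519 characters left out ...]
592653589793 [ 0.60698291 -0.08637044] None None
0.4 0.25 [-1.50500474e+00 -3.82310052e-01  2.18571817e+00 -4.44089210e-16
  1.33818454e+00 -2.63235022e-01]
0.4 0.35 [-1.50500474e+00 -4.28623075e-01  2.04020426e+00 -4.44089210e-16
  1.53001147e+00 -2.63235022e-01]
0.43 0.25 [-1.48685970e+00 -2.99792447e-01  2.12540085e+00 -4.44089210e-16
  1.31598425e+00 -2.45089974e-01]
0.43 0.35 [-1.48685970e+00 -3.50288167e-01  1.98495380e+00 -4.44089210e-16
  1.50692702e+00 -2.45089974e-01]
0.45 0.25 [-1.47614486e+00 -2.47097936e-01  2.08421143e+00 -4.44089210e-16
  1.30447916e+00 -2.34375141e-01]
0.45 0.35 [-1.47614486e+00 -2.99516796e-01  1.94678498e+00 -4.44089210e-16
  1.49432447e+00 -2.34375141e-01]
```

View pics/press.png

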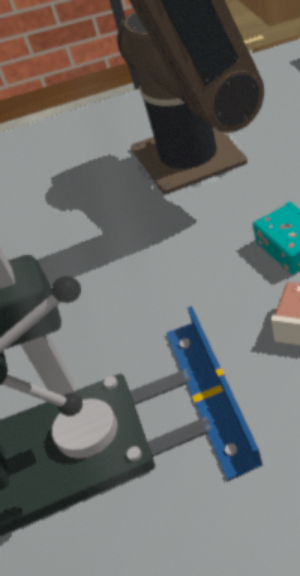

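```bash
cat >> h.py <<'E'
def rot(yaw):
    y=np.array([np.cos(yaw),np.sin(yaw),0]);x=np.array([0,0,-1.]);return R.from_matrix(np.c_[x,y,np.cross(x,y)]).as_quat()
def at(p,lx,ly,z):
    c,s=np.cos(p[2]),np.sin(p[2]); return np.array([p[0]+c*lx-s*ly,p[1]+s*lx+c*ly,z])
E
python3 - <<'E'
from h import *
q=[-1.505,-.382,2.186,0,1.338,-.263]
bot.move_joints(q)
q2=list(q); q2[0]=-.134; q2[5]=-.933
bot.move_joints(q2)
p=[.566,-.0143,.799]
c=at(p,0,.073,.15); bot.reach(c,rot(p[2])); print(monitor.current_t(),c)
fingers.grip(.085)
c[2]=.006
print(bot.servo_line(c,speed=.12,f_stop=15),monitor.current_eef_pos(),monitor.current_wrist_force(),monitor.current_gripper_width(),monitor.current_t())
n=at(p,0,.050,.006)
print(bot.servo_line(n,speed=.03,f_stop=4),monitor.current_eef_pos(),monitor.current_wrist_force(),monitor.current_t())
for k in("top","scene"):
    cv2.imwrite(f"pics/{k}2.png",viewer.read_camera(k)[:,:,::-1])
E
```

```text
3.975 [0.51368389 0.03661193 0.15      ]
False [0.51447734 0.03654367 0.00684547] [0.21642163 0.02549581 0.08352929] 0.0847440878393397 5.5417
True [0.52506311 0.02531516 0.00574423] [-0.70358592 -0.81448796 -0.44003911] 6.1083
```

View pics/top2.png

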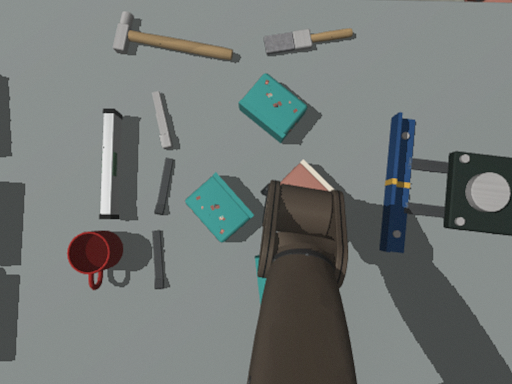

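View pics/scene2.png

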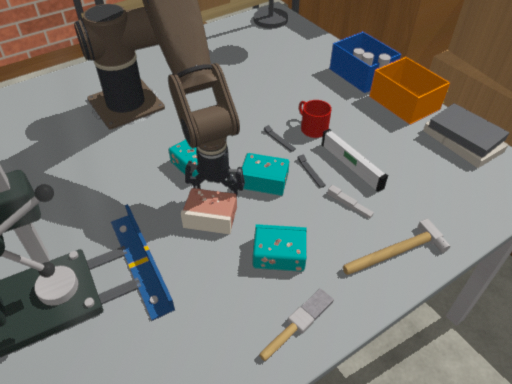

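```bash
cat >> h.py <<'E'
def arc(p,g,t):
    # poses along constant screw from p to g
    phi=g[2]-p[2]; a=np.array(p[:2]);b=np.array(g[:2]); d=b-a
    if abs(phi)<1e-4: return np.r_[a+t*d,p[2]]
    m=(a+b)/2; c=m+np.array([-d[1],d[0]])/(2*np.tan(phi/2))
    s=phi*t; r=np.array([[np.cos(s),-np.sin(s)],[np.sin(s),np.cos(s)]])
    return np.r_[c+r@(a-c),p[2]+s]
E
python3 - <<'E'
from h import *
p=[.566,-.0143,.799]; th=-.106
F=np.array([.5955,-.197,th]); G=at(F,0,.053,0); g=[G[0],G[1],th]
print(g,monitor.current_t())
for k in range(1,6):
    q=arc(p,g,k/10); hit=bot.servo_line(at(q,0,.0565,.006),rot(q[2]),speed=.05,f_stop=45)
    print(k,hit,q.round(3),monitor.current_wrist_force().round(1) if hasattr(monitor.current_wrist_force(),'round') else monitor.current_wrist_force(),monitor.current_t())
    if hit: break
for k in("top","scene"):
    cv2.imwrite(f"pics/{k}3.png",viewer.read_camera(k)[:,:,::-1])
E
```

```text
[np.float64(0.6011074852675821), np.float64(-0.1442974753074025), -0.106] 6.2083
1 False [ 0.575 -0.025  0.708] [-3.8  6.6  1.3] 6.675
2 False [ 0.582 -0.037  0.618] [-3.   7.9  1.7] 7.1167
3 False [ 0.589 -0.049  0.528] [-2.7  6.6  0.8] 7.5583
4 False [ 0.594 -0.062  0.437] [-0.1  7.1 -0.1] 8.0
5 False [ 0.599 -0.075  0.347] [-0.4  6.5 -0.2] 8.4417
```

View pics/top3.png

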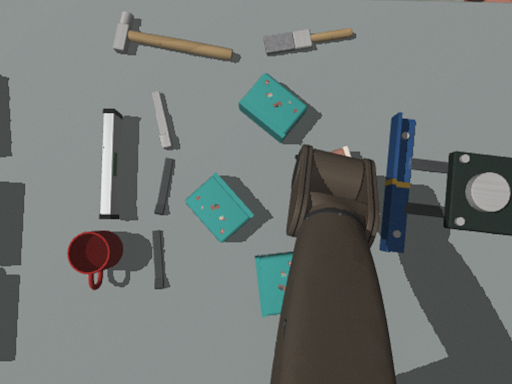

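View pics/scene3.png

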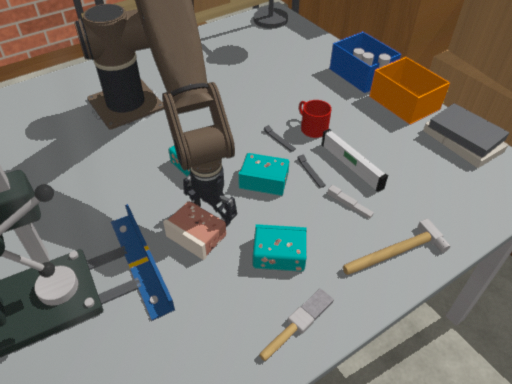

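The cobble at scene (197,229) is following the fingers and turning towards the fence, and nothing else has moved. I'll carry on with the arc.

Run:
```python
from h import *
p=[.566,-.0143,.799]; th=-.106
F=np.array([.5955,-.197,th]); G=at(F,0,.053,0); g=[G[0],G[1],th]
for k in range(6,11):
    q=arc(p,g,k/10); hit=bot.servo_line(at(q,0,.0565,.006),rot(q[2]),speed=.05,f_stop=45)
    print(k,hit,q.round(3),np.round(monitor.current_wrist_force(),1),monitor.current_t())
    if hit: break
# back off to look
print(bot.servo_line(at(g,0,.09,.006),speed=.1)); bot.servo_line(at(g,0,.09,.13),speed=.15)
q=list(monitor.current_q()); q[0]+=.9; q[1]-=.3; bot.move_joints(q)
for k in("top","scene"):
    im=viewer.read_camera(k)
    cv2.imwrite(f"pics/{k}4.png",im[:,:,::-1])
    x,f,m=cobble(im,g,k); print(k,x,f,m.sum())
    c,s=np.cos(th),np.sin(th); d=x[:2]-F[:2]; print("fence frame",c*d[0]+s*d[1],-s*d[0]+c*d[1],x[2]-th)
print(monitor.current_t())
```

```text
6 False [ 0.602 -0.089  0.256] [ 0.9  6.  -0.9] 8.9833
7 False [ 0.603 -0.103  0.166] [ 1.3  5.8 -0.8] 9.425
8 False [ 0.604 -0.117  0.075] [ 0.4  5.2 -1.3] 9.8667
9 False [ 0.603 -0.131 -0.015] [ 2.   5.2 -2.4] 10.3083
10 False [ 0.601 -0.144 -0.106] [ 2.1  6.  -2.6] 10.75
False
top [ 0.60026283 -0.1435899  -0.08166043] 398.0901960784314 2793
fence frame -0.0009147717455980078 0.053614233905371046 0.024339566585745806
scene [ 0.59720918 -0.14233749 -0.15987751] 306.678431372549 2132
fence frame -0.004083799321406936 0.054536537464368505 -0.053877512395350644
14.3333
```

View pics/top4.png

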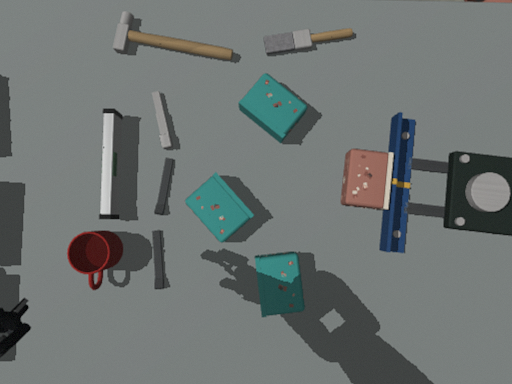

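View pics/scene4.png

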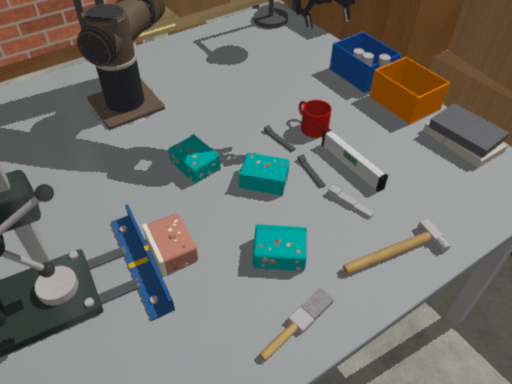

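The cobble now stands at top (367,180), nearly square and centred about 8 mm short of the fence, with the bystanders unmoved. Next I'll press it straight home.

Run:
```python
from h import *
th=-.106
F=np.array([.5955,-.197,th]); G=at(F,0,.053,0); g=[G[0],G[1],th]
bot.reach(at(g,0,.09,.13),rot(th)); bot.servo_line(at(g,0,.09,.006),speed=.12)
print(bot.servo_line(at(g,0,.062,.006),speed=.08,f_stop=20))
hit=bot.servo_line(at(F,0,.045+.0565-.02,.006),speed=.025,f_stop=30)
e=np.array(monitor.current_eef_pos()); print(hit,e,(e-at(F,0,0,0))@np.array([-np.sin(th),np.cos(th),0]),monitor.current_wrist_force(),monitor.current_moment(),monitor.current_t())
bot.servo_line(at(g,0,.09,.006),speed=.06); bot.servo_line(at(g,0,.09,.13),speed=.15)
q=list(monitor.current_q()); q[0]+=.9; q[1]-=.3; bot.move_joints(q)
for k in("top","scene"):
    im=viewer.read_camera(k)
    cv2.imwrite(f"pics/{k}5.png",im[:,:,::-1])
    r=[130,240,330,430] if k=="top" else [190,330,90,220]
    cv2.imwrite(f"pics/{k}5c.png",cv2.resize(im[r[0]:r[1],r[2]:r[3]],None,fx=4.5,fy=4.2,interpolation=cv2.INTER_CUBIC)[:,:,::-1])
    x,f,m=cobble(im,g,k); print(k,x,f,m.sum())
    c,s=np.cos(th),np.sin(th); d=x[:2]-F[:2]; print("fence frame",c*d[0]+s*d[1],-s*d[0]+c*d[1],x[2]-th)
print(monitor.current_t())
```

```text
False
True [ 0.60574542 -0.09348852  0.00578217] 0.10401448277966499 [0.78146732 2.19307132 1.65492196] [ 0.22803344 -0.16933935  0.02372526] 18.8417
top [ 0.59808964 -0.15110841 -0.08932236] 371.43137254901956 2782
fence frame -0.0022803018939896746 0.04590800300537564 0.016677636866017323
scene [ 0.59483508 -0.14894274 -0.16107205] 338.44313725490196 2072
fence frame -0.005745723358133929 0.047717172423923704 -0.05507205182535212
22.7417
```

View pics/top5c.png

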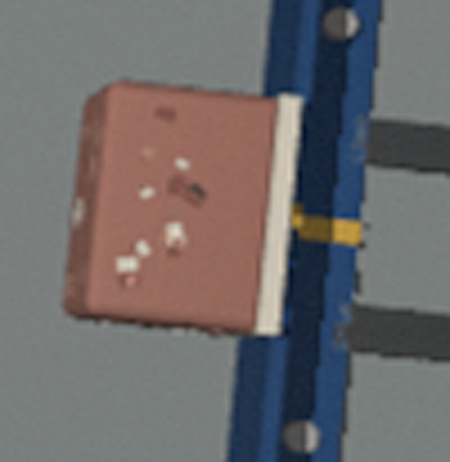

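View pics/scene5c.png

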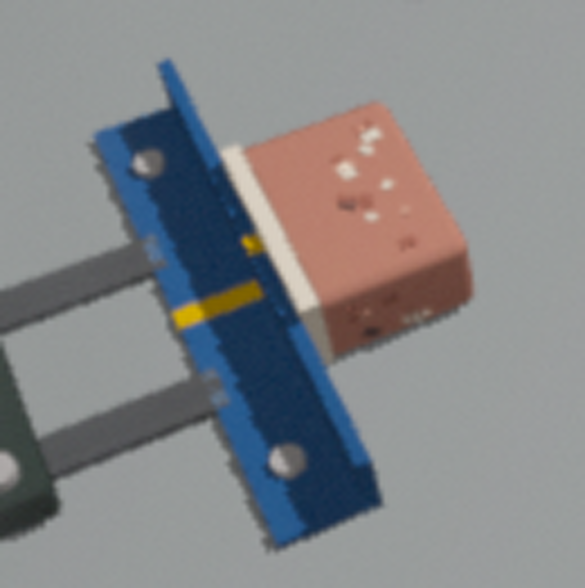

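View pics/top5.png

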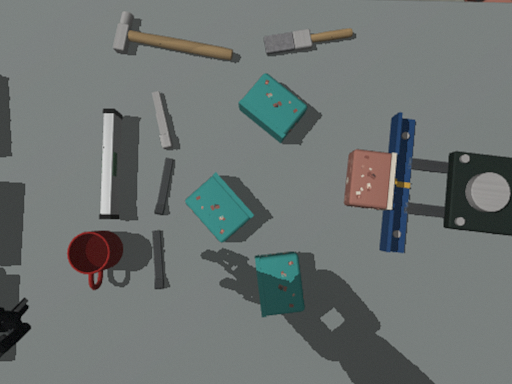

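Run:
```python
from h import *
th=-.106;F=np.array([.5955,-.197]);c,s=np.cos(th),np.sin(th)
def ff(w): d=w[:2]-F; return c*d[0]+s*d[1],-s*d[0]+c*d[1]
im=viewer.read_camera("top")
print("top corners",[ff(w) for w in unproj("top",[[303/4.5+330,95/4.2+130],[280/4.5+330,333/4.2+130]],.055)])
print("mark top", ff(unproj("top",[[385.5,182.5]],0)[0]))
for k in("scene","top"):
    if k=="scene": viewer.read_camera(k)
    r=viewer.mark_of(k,"sawn_face")[:2]
    for a in r: print(k,a["score"],a["location"],ff(unproj(k,[a["location"][::-1]],.0275)[0]))
# scene: pale top edge at fence, and mark on fence top
print("scene edge",[ff(w) for w in unproj("scene",[[222/4.5+90,150/4.2+190],[300/4.5+90,308/4.2+190]],.055)])
print("scene mark (back of fence top)",ff(unproj("scene",[[248/4.5+90,240/4.2+190]],.045)[0]))
```

```text
top corners [(np.float64(0.05955486457081416), np.float64(0.0013263213142508754)), (np.float64(-0.06039779128154869), np.float64(0.0007857940144570322))]
mark top (np.float64(0.0011863903971613896), np.float64(0.001375758644653229))
scene 0.93 [182.2, 260.3] (np.float64(-0.07442003640906156), np.float64(0.33394911799659055))
scene 0.91 [149.3, 207.8] (np.float64(-0.25717061143205433), np.float64(0.2656018200316549))
top 0.82 [193.7, 236.2] (np.float64(-0.06552796375462243), np.float64(0.3283128597936938))
top 0.68 [185.2, 387.2] (np.float64(-0.007972295495350378), np.float64(0.006520411187840803))
scene edge [(np.float64(-0.06030281591218852), np.float64(0.0037072267869743356)), (np.float64(0.057947763523137893), np.float64(0.003351847147382483))]
scene mark (back of fence top) (np.float64(-0.0030188421853173065), np.float64(-0.003691689321558515))
```

Run:
```python
from h import *
ticket.job_done(); print(monitor.current_t())
```

```text
the job is handed in; nothing more can be done
the job is handed in; nothing more can be done
```

I pushed the pink cobble round with both open fingertips on its back face, in one arc of about 52°. I then pressed it straight onto the fence until the force stop (set at 30 N) tripped, backed off clear, and handed the job in at about 23 s of the 61 s allowed.

**Pose, from hand-picked edges before hand-in:**

| Check | Top camera | Scene camera |
|---|---|---|
| Sawn-face distance from fence | about 1 mm | about 3.5 mm |
| Offset from mark along fence | about -1 mm | about -1 mm |
| Squareness | under 0.01 rad | under 0.01 rad |

All of these are within the limits. Both camera readings come from the top edge of the sawn face, not from its centre.

**Bystanders:** the mug, level, plug, feathers and turquoise blocks look unmoved in the pictures. I judged that by eye and did not measure it.

**Disagreements:**
- **Outline fit:** the scene-camera fit gave about -0.055 rad and -6 mm along the fence, while the top-camera fit gave +0.017 rad and -2 mm. I trusted the edges, because the scene-camera outline is partly hidden by the fence.
- **Network point detections:** for the sawn face these were mostly on the turquoise blocks. The one on the right cobble scored lower (0.68) and put the point 6.5 mm out from the fence and 8 mm along it. That is just outside the 6 mm limit, so I set it aside as a rough reading.

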